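# Steady the rocking tin plate

## Task

The plate that holds the tins for filling rocks at one corner. With the fingertips, press down on its corner lugs one at a time until you find the one that gives, push the slotted shim on that corner's foot fully home under the lug, so that its tab sits flat against the lug, and then press that lug once more to prove it solid. Leave the other three shims, the tins and the things around as they are, lift nothing, and finish with the hand clear.

Things in the scene. Friction and masses are not known exactly. Their poses are not given: they have to be found in the camera images.
- plate: Loose aluminium nest plate that holds small tins for filling, 0.9 to 1.2 kg with the tins that stand on it. Main part 100 x 250 x 12 mm, with four square lugs, 38 mm wide along y, sticking 50 mm out of its long sides near the corners. It rests level on a 40 mm square riser under its middle; its underside is 30 mm and its flat top 42 mm above the table. Origin: middle of the underside; z up, x along its short side, y along its long side.
- lug_1 (a point): Press point of a corner: centre of the flat top of the plate's lug at its -x, +y corner (80 mm from the plate's middle in x, 105 mm in y), straight above its foot's origin. The lug spans 19 mm to either side along y and 20 mm outwards. Three lugs are solid; one hangs about 4 mm clear of its foot: pressed with about 3 to 4 N it dips 4 mm, the plate rocking on its riser, and it comes back up when let go. Moves with the plate.
- lug_2 (a point): Press point of a corner: centre of the flat top of the plate's lug at its -x, -y corner (80 mm from the plate's middle in x, 105 mm in y), straight above its foot's origin. The lug spans 19 mm to either side along y and 20 mm outwards. Three lugs are solid; one hangs about 4 mm clear of its foot: pressed with about 3 to 4 N it dips 4 mm, the plate rocking on its riser, and it comes back up when let go. Moves with the plate.
- lug_3 (a point): Press point of a corner: centre of the flat top of the plate's lug at its +x, -y corner (80 mm from the plate's middle in x, 105 mm in y), straight above its foot's origin. The lug spans 19 mm to either side along y and 20 mm outwards. Three lugs are solid; one hangs about 4 mm clear of its foot: pressed with about 3 to 4 N it dips 4 mm, the plate rocking on its riser, and it comes back up when let go. Moves with the plate.
- lug_4 (a point): Press point of a corner: centre of the flat top of the plate's lug at its +x, +y corner (80 mm from the plate's middle in x, 105 mm in y), straight above its foot's origin. The lug spans 19 mm to either side along y and 20 mm outwards. Three lugs are solid; one hangs about 4 mm clear of its foot: pressed with about 3 to 4 N it dips 4 mm, the plate rocking on its riser, and it comes back up when let go. Moves with the plate.
- foot_a: Dark grey steel levelling foot fixed to the table under one lug (which lug varies), 44 x 86 x 26 mm. Origin: on the table straight under the centre of the lug; y is the direction in which its shim slides in. It extends 64 mm from the origin along -y and 22 mm along +y. It stands lower than the lug by 4 mm; at three corners steel packing under the lug fills that gap, at the fourth it is missing.
- tab_a (a point): Middle of the outer face (the face on the -y side) of the upright tab of the slotted steel shim on foot_a, where it is pushed along +y. The tab is 34 mm wide, 4 mm thick, its top 41 mm above the table (1 mm below the lug's top); this point lies 36 mm above the table. The shim is 3.7 mm thick and lies on top of the foot (26 mm above the table), outside the lug; nothing stands behind the tab. The plate's long side is 30 mm from the tab's middle.
- shim_a (a joint): How far the shim of foot_a has been slid along the foot's +y, in m: 0 is fully out, 0.034 is home, with the shim under the lug and its tab up against the lug's side (a stop). All start 0 to 4 mm in. It slides stiffly (about 3 N) and stays where it is left. Only at the rocking corner can it go home; at a sound corner packing under the lug, hidden from above, stops it at 0.012.
- foot_b: Dark grey steel levelling foot fixed to the table under one lug (which lug varies), 44 x 86 x 26 mm. Origin: on the table straight under the centre of the lug; y is the direction in which its shim slides in. It extends 64 mm from the origin along -y and 22 mm along +y. It stands lower than the lug by 4 mm; at three corners steel packing under the lug fills that gap, at the fourth it is missing.
- tab_b (a point): Middle of the outer face (the face on the -y side) of the upright tab of the slotted steel shim on foot_b, where it is pushed along +y. The tab is 34 mm wide, 4 mm thick, its top 41 mm above the table (1 mm below the lug's top); this point lies 36 mm above the table. The shim is 3.7 mm thick and lies on top of the foot (26 mm above the table), outside the lug; nothing stands behind the tab. The plate's long side is 30 mm from the tab's middle.
- shim_b (a joint): How far the shim of foot_b has been slid along the foot's +y, in m: 0 is fully out, 0.034 is home, with the shim under the lug and its tab up against the lug's side (a stop). All start 0 to 4 mm in. It slides stiffly (about 3 N) and stays where it is left. Only at the rocking corner can it go home; at a sound corner packing under the lug, hidden from above, stops it at 0.012.
- foot_c: Dark grey steel levelling foot fixed to the table under one lug (which lug varies), 44 x 86 x 26 mm. Origin: on the table straight under the centre of the lug; y is the direction in which its shim slides in. It extends 64 mm from the origin along -y and 22 mm along +y. It stands lower than the lug by 4 mm; at three corners steel packing under the lug fills that gap, at the fourth it is missing.
- tab_c (a point): Middle of the outer face (the face on the -y side) of the upright tab of the slotted steel shim on foot_c, where it is pushed along +y. The tab is 34 mm wide, 4 mm thick, its top 41 mm above the table (1 mm below the lug's top); this point lies 36 mm above the table. The shim is 3.7 mm thick and lies on top of the foot (26 mm above the table), outside the lug; nothing stands behind the tab. The plate's long side is 30 mm from the tab's middle.
- shim_c (a joint): How far the shim of foot_c has been slid along the foot's +y, in m: 0 is fully out, 0.034 is home, with the shim under the lug and its tab up against the lug's side (a stop). All start 0 to 4 mm in. It slides stiffly (about 3 N) and stays where it is left. Only at the rocking corner can it go home; at a sound corner packing under the lug, hidden from above, stops it at 0.012.
- foot_d: Dark grey steel levelling foot fixed to the table under one lug (which lug varies), 44 x 86 x 26 mm. Origin: on the table straight under the centre of the lug; y is the direction in which its shim slides in. It extends 64 mm from the origin along -y and 22 mm along +y. It stands lower than the lug by 4 mm; at three corners steel packing under the lug fills that gap, at the fourth it is missing.
- tab_d (a point): Middle of the outer face (the face on the -y side) of the upright tab of the slotted steel shim on foot_d, where it is pushed along +y. The tab is 34 mm wide, 4 mm thick, its top 41 mm above the table (1 mm below the lug's top); this point lies 36 mm above the table. The shim is 3.7 mm thick and lies on top of the foot (26 mm above the table), outside the lug; nothing stands behind the tab. The plate's long side is 30 mm from the tab's middle.
- shim_d (a joint): How far the shim of foot_d has been slid along the foot's +y, in m: 0 is fully out, 0.034 is home, with the shim under the lug and its tab up against the lug's side (a stop). All start 0 to 4 mm in. It slides stiffly (about 3 N) and stays where it is left. Only at the rocking corner can it go home; at a sound corner packing under the lug, hidden from above, stops it at 0.012.
- tin_1: Small round black tin, 38 mm across, 22 mm tall, standing loose in a 6 mm deep pocket of the plate. Origin: centre of its underside. Leave alone.
- tin_2: Small round black tin, 38 mm across, 22 mm tall, standing loose in a 6 mm deep pocket of the plate. Origin: centre of its underside. Leave alone.
- tin_3: Small round black tin, 38 mm across, 22 mm tall, standing loose in a 6 mm deep pocket of the plate. Origin: centre of its underside. Leave alone.
- tin_4: Small round black tin, 38 mm across, 22 mm tall, standing loose in a 6 mm deep pocket of the plate. Origin: centre of its underside. Leave alone.
- candle: Black candle tin, 68 mm across, 55 mm tall, on the table beside the work. Origin: centre of its underside. Leave alone.
- carton: Small open cardboard box of tins, 130 x 100 x 35 mm, on the table. Origin: centre of its underside. Leave alone.
- heat_gun: Teal heat gun lying on its side beside the plate, about 230 mm long, 62 mm tall. Origin: on the table under its barrel. Leave alone.
There are look-alikes about, which are no part of the job. What is shaped like the foot_c but green or orange is not meant.

How it is judged:
By the outcome, as a careful person would: the job done as asked, in the order asked, and still so for the second after the job is handed in, with the robot touching nothing.
It also fails if it takes over 64 s, if anything falls off the work surface, if the arm or the gripper's body presses on something with over 40 N, if the wrist force passes 120 N, or if a joint passes its speed limit or range.

## Robot

A 7-joint arm with a two-finger parallel gripper is mounted at the origin on the work surface. World frame = base frame: x ahead of the robot, y to its left, z up, the work surface at z = 0. Lengths are in m, angles in rad, forces in N, time in s.
With the tool pointing down it reaches from about 0.425 to 1.025 m from the base axis. Payload 9.4 kg.
Tool frame: the origin (TCP) lies on the centre line of the jaws, within the pads' length; the fingertips stand 11 mm ahead of it and the grasp point (between the pads) lies 8 mm behind it; z points along the fingers, y is the line along which they close (so a half turn about z gives the same grasp; the last joint's range is limited). The gripper opens to 93 mm and grips with 3 to 60 N. Pads are 15 mm wide; open, the fingers measure 128 mm over their backs; the gripper's body (75 mm by 188 mm) begins 65 mm behind the grasp point.
Start: joints at [1.246, 0.599, -0.003, 1.599, 0.002, 0.943, -0.08], TCP at [0.178, -0.703, 0.23] pointing down, gripper open.
Joint ranges: [-2.57, 2.57], [-0.35, 1.97], [-1.29, 1.29], [0.11, 2.56], [-1.05, 4.19], [0.11, 1.86], [-2.63, 2.63]. Speed limits (rad/s): [2.22, 2.22, 3.01, 3.01, 3.14, 3.14, 3.14].

## Interface

Orientations are given as a unit quaternion [x, y, z, w].
In Python, from station import r gives the robot as it stands.
- The arm moves only by the tool step_arm, never from a script. Its arguments are lists of equal length, an entry for each row: "slide": the shift along the tool's x, y, z in mm, a list of three; "yaw": the turn about the tool's z in rad. A call has 1 to 8 rows; each row shifts and turns the commanded pose from where the row before left it, along the tool's axes as they then stand; what a row does not reach is not made up. A row lasts 1/8 s, in which the tool goes at most 62.5 mm and 10.7 degrees, less where a joint would pass 70% of its speed; a pose out of reach is approached as far as the arm can. A call is refused whole if a number of a shift passes 62.5 or a number of a turn 0.188, either way. A call with a gripper value outside its range is refused whole. "gripper" is the finger opening in mm, from 0 to 93, set as the call begins (left out, the last holds). The fingers move at their own pace and stop on an object; "force" is the grip in N (left out, the last holds). Time passes only in rows, so rows that do not move let the fingers close. It gives the time, the measured TCP pose, the force, the opening and the grip force at its end, in the units of the state.
- r.get_state(): the state, without advancing time (a new reading comes with each control period).
- r.snapshot(name): name is "side" or "top"; returns the picture (384x512x3 uint8, red, green, blue); there is no depth.
- r.camera_info(name): a dict with "intrinsics" (3x3 intrinsics, pixels), "pose" (4x4, takes a point from camera to world coordinates). Camera axes: x right, y up, looking along -z (the intrinsics and any distortion apply to the point x, -y, -z); pixel columns grow to the right and rows downward; lengths in m; the calibration is good to about 2 mm. A picture is of the moment at which its call begins. camera_info takes no time and is no camera call.
- r.close_job(): hands the job in; it is judged then, once.
Trained networks look in the newest picture that a camera, given by its name, has taken for a name from the list of things; names that differ only in an ending like _2 or _b are one class to them, and where a whole thing is asked for, a point or a joint stands for the part that bears it (a point fixed in the world has none). Each returns a list of dicts, best first, with "conf" (0 to 1); they miss things now and then, are a little off and sometimes report something else, mostly with a low value. They report only what shows in the picture. A call takes as long as a camera call. They do not tell look-alikes from the thing itself.
- r.find_in(camera, name): "bbox" ([left, top, right, bottom] in pixels, round what is visible of it).
The state is a dict: "time_s": time; "joint_positions": joint angles; "joint_vel": joint speeds; "tau": joint torques, N m; "tcp_pos": TCP position; "eef_rot": TCP orientation; "contact_force": force on the tool from outside, world axes, zero at the start; "moment": the same for the moment, N m; "gripper_width": opening from 0.0 (shut) to 1.0 (fully open); "gripper_force": force on a finger pad.
Only numpy, scipy, OpenCV 4.12 (cv2) and the standard library are available. Lean on these libraries where they do the work, as an engineer would, in place of code of your own. Each camera call takes 0.05 s, during which the arm holds its last target. There are 200 camera calls.

## Working session

There is one attempt and no reset: what is moved stays moved. The work goes in short steps, Python scripts to look and compute and a tool call to move; the robot and the scene stay as the last step left them, time stands still between calls to the robot, and variables do not carry over. Pictures are saved under pics/ and viewed, at most 10 in all, crops included, and the job is handed in when it is done.

Besides the shell and the picture viewer there is one more tool, called after "Request:" as name(argument=value, ...) on one line, values as JSON. step_arm: Moves the arm, as the interface text tells. Its arguments: {"type":"object","properties":{"slide":{"type":"array","items":{"type":"array","items":{"type":"number"}}},"yaw":{"type":"array","items":{"type":"number"}},"gripper":{"type":"number"},"force":{"type":"number"}},"required":["slide","yaw"]}

```bash
mkdir -p pics
cat > h.py <<'E'
import numpy as np, cv2
from station import r
def snap(cam,name,crop=None,scale=1):
    im=r.snapshot(cam)[:,:,::-1].copy()
    if crop: l,t,rr,b=crop; im=im[t:b,l:rr]
    cv2.imwrite('pics/'+name,cv2.resize(im,None,fx=scale,fy=scale,interpolation=cv2.INTER_CUBIC)); return im
def px2w(cam,u,v,z):
    c=r.camera_info(cam);K=np.array(c['intrinsics']);P=np.array(c['pose'])
    d=np.linalg.inv(K)@[u,v,1]; d=P[:3,:3]@[d[0],-d[1],-d[2]]; o=P[:3,3]
    return o+d*(z-o[2])/d[2]
def w2px(cam,p):
    c=r.camera_info(cam);K=np.array(c['intrinsics']);P=np.array(c['pose'])
    q=P[:3,:3].T@(np.array(p)-P[:3,3]); q=K@[q[0],-q[1],-q[2]]; return q[:2]/q[2]
E
python3 - <<'E'
from h import *
snap('top','t0.png',None,1.5); snap('side','s0.png',None,1.5)
print(r.camera_info('top'));print(r.get_state())
for n in ['plate','foot_a','shim_a','lug_1','tab_a','tin_1','heat_gun']:
    for d in r.find_in('top',n): print(n,np.round(d['bbox']),round(d['conf'],2), px2w('top',(d['bbox'][0]+d['bbox'][2])/2,(d['bbox'][1]+d['bbox'][3])/2,.035).round(3))
E
```

```text
{'intrinsics': array([[356.90297084,   0.        , 256.92854197],
       [  0.        , 356.90297084, 192.86647502],
       [  0.        ,   0.        ,   1.        ]]), 'pose': array([[ 0.01788462,  0.99686767, -0.07703892,  0.48058006],
       [-0.99978295,  0.01700689, -0.01203442, -0.02705472],
       [-0.01068653,  0.07723743,  0.99695545,  0.91568988],
       [ 0.        ,  0.        ,  0.        ,  1.        ]])}
{'time_s': 0.1, 'joint_positions': array([ 1.24629519,  0.60005747, -0.00253905,  1.60004071,  0.00182451,
        0.94288895, -0.07982053]), 'joint_vel': array([ 7.85164358e-04, -1.56433315e-03,  4.01604496e-04, -2.41300997e-03,
       -9.15142648e-05, -4.48691649e-04, -1.98180876e-03]), 'tau': array([ 3.05679539e-03, -7.66553664e+01,  1.50140483e+00, -2.52937549e+01,
       -5.23118104e-02,  1.35486113e-02,  7.50457411e-05]), 'tcp_pos': array([ 0.17770042, -0.70245771,  0.22884073]), 'eef_rot': array([ 9.92330882e-01,  1.23607990e-01, -1.61043102e-04, -6.77545959e-04]), 'contact_force': array([ 0.36144718,  0.51016082, -0.03934007]), 'moment': array([ 0.02835493, -0
[... 1154 characters left out ...]
350. 272.] 0.66 [ 0.384 -0.22   0.035]
tab_a [353. 209. 371. 225.] 0.6 [ 0.493 -0.275  0.035]
tab_a [306. 211. 320. 224.] 0.55 [ 0.49  -0.156  0.035]
tab_a [219. 216. 232. 228.] 0.53 [0.476 0.059 0.035]
tab_a [299. 144. 315. 162.] 0.53 [ 0.651 -0.139  0.035]
tab_a [264. 250. 280. 272.] 0.43 [ 0.382 -0.056  0.035]
tab_a [384. 176. 426. 204.] 0.25 [ 0.563 -0.382  0.035]
tin_1 [250. 170. 269. 186.] 0.57 [ 0.585 -0.021  0.035]
tin_1 [281. 188. 294. 200.] 0.56 [ 0.547 -0.092  0.035]
tin_1 [306. 209. 318. 222.] 0.56 [ 0.495 -0.153  0.035]
tin_1 [202. 174. 222. 189.] 0.54 [0.575 0.096 0.035]
tin_1 [229. 192. 244. 207.] 0.49 [0.532 0.033 0.035]
heat_gun [ 98. 172. 168. 266.] 0.89 [0.478 0.289 0.035]
```

View pics/t0.png

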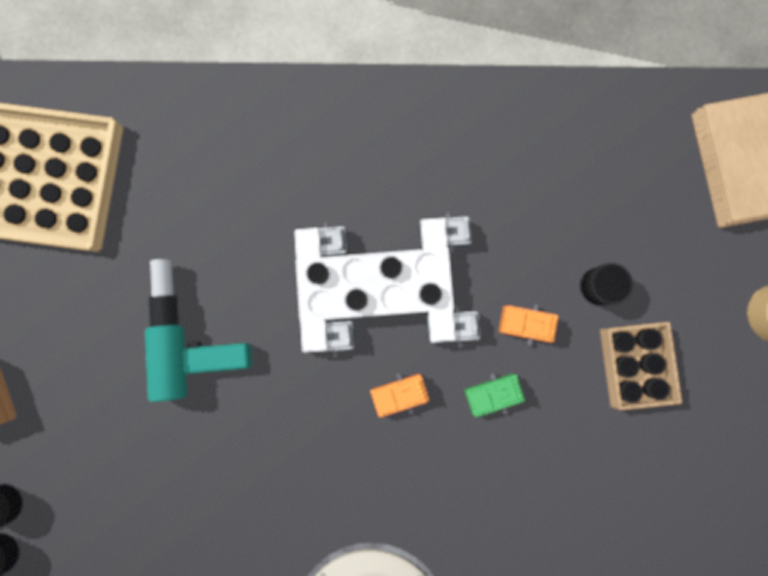

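View pics/s0.png

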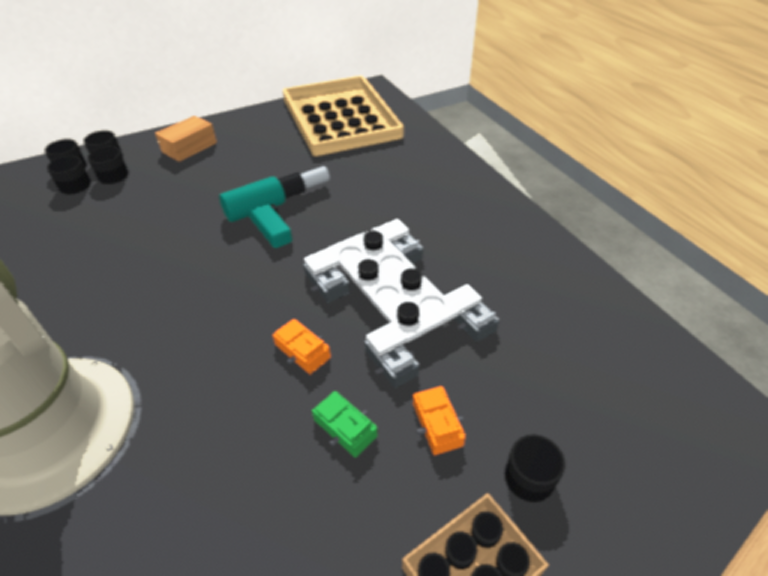

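Run:
```python
from h import *
im=snap('top','t1.png',(190,130,330,245),5)
cv2.imwrite('pics/t1_raw.png',im)
g=im.min(2)
for th in (200,215,225,235):
    m=(g>th).astype(np.uint8); n,l,s,c=cv2.connectedComponentsWithStats(m); k=1+s[1:,4].argmax()
    ys,xs=np.where(l==k); W=np.array([px2w('top',x+190,y+130,.042)[:2] for x,y in zip(xs,ys)],np.float32)
    print(th,s[k],cv2.minAreaRect(W), )
```

```text
Traceback (most recent call last):
  File "h.py", line 8, in px2w
    c=r.camera_info(cam);K=np.array(c['intrinsics']);P=np.array(c['pose'])
ValueError: time passes only in moves, steps and waits
```

View pics/t1.png

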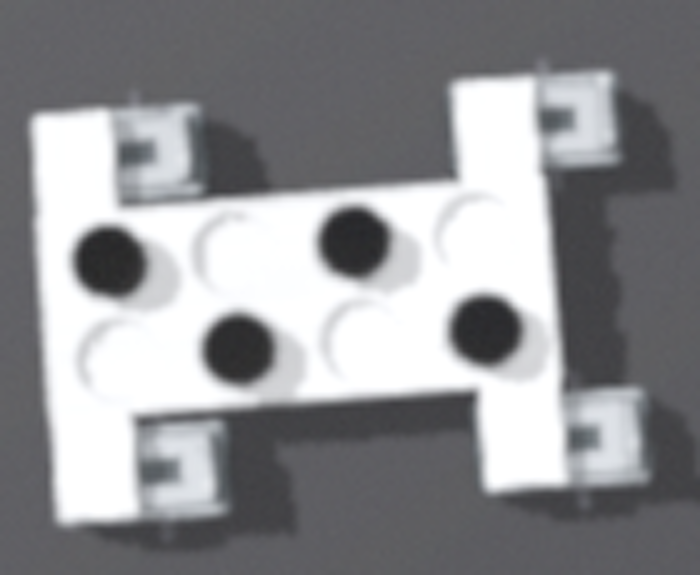

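The crop shows the white plate with its lugs near crop px (75,155), (95,470), (500,125) and (525,445). The four grey feet and shims lie on the image-right (-y) side of each lug. The orange and green blocks at t0 px (400,396), (528,324) and (495,395) are look-alikes and are not meant.

```bash
python3 - <<'E'
s=open('h.py').read()
s=s.replace("def snap","from functools import lru_cache\n@lru_cache\ndef info(cam): return r.camera_info(cam)\ndef snap",1).replace("c=r.camera_info(cam)","c=info(cam)")
open('h.py','w').write(s)
E
python3 - <<'E'
from h import *
from scipy.optimize import minimize
im=cv2.imread('pics/t1_raw.png')
g=im.min(2)
for th in (190,215,235):
    m=(g>th).astype(np.uint8); n,l,s,c=cv2.connectedComponentsWithStats(m); k=1+s[1:,4].argmax()
    ys,xs=np.where(l==k); W=np.array([px2w('top',x+190,y+130,.042)[:2] for x,y in zip(xs,ys)],np.float32)
    print(th,s[k],cv2.minAreaRect(W))
# template fit
poly=np.array([(-100,124),(-100,86),(-50,86),(-50,-86),(-100,-86),(-100,-124),(100,-124),(100,-86),(50,-86),(50,86),(100,86),(100,124)])/1000.
G=cv2.GaussianBlur(cv2.resize(g,None,fx=4,fy=4,interpolation=cv2.INTER_CUBIC),(0,0),3).astype(float)
def pl(p):
    c,s_=np.cos(p[2]),np.sin(p[2]); w=poly@np.array([[c,s_],[-s_,c]])+p[:2]; return w
def cost(p):
    q=np.array([w2px('top',[*w,.042]) for w in pl(p)])-[190,130]; q=(q+.5)*4-.5
    m=np.zeros(G.shape,np.uint8); cv2.fillPoly(m,[np.round(q*16).astype(np.int32)],255,cv2.LINE_AA,4)
    return np.abs(np.where(G>225,255,G*.5)-m).mean()
best=min((minimize(cost,[.56,0,a],method='Nelder-Mead',options=dict(initial_simplex=[[.56,0,a],[.57,0,a],[.56,.01,a],[.56,0,a+.05]])) for a in (-.1,0,.1)),key=lambda o:o.fun)
p=best.x;print(p,best.fun)
c,s_=np.cos(p[2]),np.sin(p[2]);R=np.array([[c,-s_],[s_,c]])
for n,o in dict(l1=(-80,105),l2=(-80,-105),l3=(80,-105),l4=(80,105)).items():
    w=R@(np.array(o)/1000)+p[:2]; print(n,w.round(4),np.hypot(*w).round(3),((w2px('top',[*w,.042])-[190,130])*5).round())
E
```

```text
190 [   7   15  107   89 4713] ((0.5570565462112427, 0.0030916929244995117), (0.2012985348701477, 0.25128602981567383), 5.438939094543457)
215 [   7   16  106   88 4254] ((0.5570014119148254, 0.0030909180641174316), (0.1999485045671463, 0.24983057379722595), 5.473557949066162)
235 [   8   16  105   87 3635] ((0.5570029616355896, 0.002974897623062134), (0.19637233018875122, 0.24659505486488342), 5.426465034484863)
[0.55722918 0.00326774 0.0933024 ] 51.501933229813666
l1 [0.4678 0.1004] 0.478 [ 92. 474.]
l2 [ 0.4874 -0.1087] 0.499 [521. 442.]
l3 [ 0.6467 -0.0938] 0.653 [494. 118.]
l4 [0.6271 0.1153] 0.638 [ 72. 151.]
```

Fit check: the hull measures 200 x 250 mm as given, and the plate sits at (0.557, 0.003) with yaw 0.0945. I'll close the fingers, align the tool y with the plate's y, and go above lug 2.

Request:
step_arm(slide=[[0, 0, 0], [30, -47, 0], [30, -47, 0], [30, -47, 0], [30, -47, 0], [30, -47, 0], [30, -47, 0], [30, -47, 0]], yaw=[0.153, 0, 0, 0, 0, 0, 0, 0], gripper=0, force=20)

```text
time_s: 1.5
tcp_pos: [0.3565, -0.3539, 0.2299]
eef_rot: [0.999, 0.047, 0.0, 0.0]
contact_force: [0.0, 0.4, -0.1]
gripper_width: 0.187
gripper_force: 0.0
```

Request:
step_arm(slide=[[30, -47, 10], [30, -47, 20], [30, -47, 20], [30, -47, 20], [34, -45, 20], [0, 0, 20], [0, 0, 0], [0, 0, 0]], yaw=[0, 0, 0, 0, 0, 0, 0, 0])

```text
time_s: 2.5
tcp_pos: [0.4869, -0.1097, 0.1202]
eef_rot: [0.999, 0.047, 0.0, 0.0]
contact_force: [-0.1, 0.6, 0.5]
gripper_width: 0.008
gripper_force: 0.0
```

Request:
step_arm(slide=[[0, 0, 30], [0, -1, 25], [0, 0, 5], [0, 0, 0], [0, 0, 0]], yaw=[0, 0, 0, 0, 0])

```text
time_s: 3.12
tcp_pos: [0.4873, -0.1083, 0.0607]
eef_rot: [0.999, 0.047, 0.001, 0.0]
contact_force: [0.4, -0.1, 0.1]
gripper_width: 0.007
gripper_force: 0.0
```

Run:
```python
from h import *
a=snap('top','x.png',(190,130,330,245),3); b=snap('side','y.png',(190,130,350,260),3)
A=cv2.imread('pics/x.png');B=cv2.imread('pics/y.png');B=cv2.resize(B,(int(B.shape[1]*A.shape[0]/B.shape[0]),A.shape[0]));C=np.hstack([A,B]);C=cv2.resize(C,(800,int(C.shape[0]*800/C.shape[1])));cv2.imwrite('pics/c1.png',C)
```

```text
(no output)
```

View pics/c1.png

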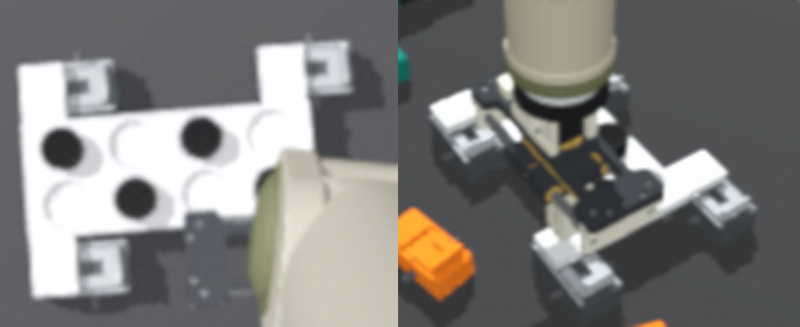

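The hand stands over lug 2, with the body along the plate's long side and clear of the tins at about c1 px (270,180). Next I press down in small steps.

Request:
step_arm(slide=[[0, 0, 4], [0, 0, 2.5], [0, 0, 1], [0, 0, 0]], yaw=[0, 0, 0, 0])

```text
time_s: 3.72
tcp_pos: [0.4869, -0.1079, 0.0532]
eef_rot: [0.999, 0.047, 0.0, 0.0]
contact_force: [-3.5, 1.4, 23.4]
gripper_width: 0.008
gripper_force: 11.4
```

Request:
step_arm(slide=[[0, 0, 1], [0, 0, 0]], yaw=[0, 0])

```text
time_s: 3.98
tcp_pos: [0.487, -0.1079, 0.0532]
eef_rot: [0.999, 0.047, 0.001, 0.0]
contact_force: [-5.6, 2.8, 38.2]
gripper_width: 0.007
gripper_force: 19.2
```

Request:
step_arm(slide=[[0, 0, 1], [0, 0, 0]], yaw=[0, 0])

```text
time_s: 4.22
tcp_pos: [0.487, -0.1079, 0.053]
eef_rot: [0.999, 0.047, 0.001, 0.0]
contact_force: [-8.8, 2.5, 53.3]
gripper_width: 0.003
gripper_force: 27.0
```

Lug 2 is solid: 53 N with no dip, and the contact is stiff at about 15 N/mm. From here I press more gently. Next is lug 3, +160 mm along tool x.

Request:
step_arm(slide=[[0, 0, -25], [0, 0, -20], [50, 0, 0], [60, 0, 0], [50, 0, 0], [0, 0, 15], [0, 0, 20], [0, 0, 0]], yaw=[0, 0, 0, 0, 0, 0, 0, 0])

```text
time_s: 5.22
tcp_pos: [0.6434, -0.093, 0.0578]
eef_rot: [0.999, 0.047, -0.003, -0.0]
contact_force: [-0.4, -0.3, -0.1]
gripper_width: 0.005
gripper_force: 0.0
```

Request:
step_arm(slide=[[0, 0, 3], [0, 0, 0]], yaw=[0, 0])

```text
time_s: 5.48
tcp_pos: [0.646, -0.093, 0.0574]
eef_rot: [0.999, 0.047, 0.0, 0.0]
contact_force: [0.5, -0.3, 0.3]
gripper_width: 0.006
gripper_force: 0.0
```

Request:
step_arm(slide=[[0, 0, 3], [0, 0, 1.5], [0, 0, 0]], yaw=[0, 0, 0])

```text
time_s: 5.85
tcp_pos: [0.6463, -0.0928, 0.0534]
eef_rot: [0.999, 0.047, 0.0, 0.0]
contact_force: [-2.5, -0.3, 7.6]
gripper_width: 0.003
gripper_force: 3.5
```

Request:
step_arm(slide=[[0, 0, 0.5], [0, 0, 0]], yaw=[0, 0])

```text
time_s: 6.1
tcp_pos: [0.6463, -0.0928, 0.0534]
eef_rot: [0.999, 0.047, 0.0, 0.0]
contact_force: [-3.3, 0.7, 11.1]
gripper_width: 0.008
gripper_force: 5.9
```

Request:
step_arm(slide=[[0, 0, -25], [0, 0, -20], [0, -52, 0], [0, -53, 0], [0, -53, 0], [0, -52, 0], [0, 0, 20], [0, 0, 19]], yaw=[0, 0, 0, 0, 0, 0, 0, 0])

```text
time_s: 7.1
tcp_pos: [0.6264, 0.117, 0.058]
eef_rot: [0.999, 0.048, 0.0, -0.0]
contact_force: [0.4, -0.3, 0.8]
gripper_width: 0.006
gripper_force: 0.0
```

Request:
step_arm(slide=[[0, 0, 0], [0, 0, 0]], yaw=[0, 0])

```text
time_s: 7.35
tcp_pos: [0.6266, 0.1152, 0.0583]
eef_rot: [0.999, 0.047, -0.0, 0.0]
contact_force: [-0.6, -0.8, 0.4]
gripper_width: 0.004
gripper_force: 0.0
```

Lug 3 is solid at 11 N. Now over lug 4.

Request:
step_arm(slide=[[0, 0, 4], [0, 0, 1.5], [0, 0, 0]], yaw=[0, 0, 0])

```text
time_s: 7.72
tcp_pos: [0.6266, 0.1159, 0.0529]
eef_rot: [0.999, 0.047, 0.0, 0.0]
contact_force: [-0.1, -2.0, 1.7]
gripper_width: 0.007
gripper_force: 1.0
```

Request:
step_arm(slide=[[0, 0, 0.5], [0, 0, 0]], yaw=[0, 0])

```text
time_s: 7.98
tcp_pos: [0.6265, 0.1162, 0.0522]
eef_rot: [0.999, 0.047, 0.0, 0.0]
contact_force: [0.7, -1.8, 3.2]
gripper_width: 0.006
gripper_force: 1.1
```

Request:
step_arm(slide=[[0, 0, 1], [0, 0, 1], [0, 0, 0]], yaw=[0, 0, 0])

```text
time_s: 8.35
tcp_pos: [0.6266, 0.1163, 0.0503]
eef_rot: [0.999, 0.047, 0.0, -0.0]
contact_force: [1.2, -2.6, 4.1]
gripper_width: 0.008
gripper_force: 1.9
```

Request:
step_arm(slide=[[0, 0, 1.3], [0, 0, 0]], yaw=[0, 0])

```text
time_s: 8.6
tcp_pos: [0.6266, 0.1163, 0.05]
eef_rot: [0.999, 0.047, 0.0, -0.0]
contact_force: [-1.6, -1.5, 15.8]
gripper_width: 0.007
gripper_force: 7.5
```

Lug 4 gives: it dips about 3.5-4 mm at 4 N and then bottoms on the foot. Now I lift and go behind its tab (tool +y).

Request:
step_arm(slide=[[0, 0, -5], [0, 0, -25], [0, 0, -20], [0, 45, 0], [0, 43, 0], [0, 0, 25], [0, 0, 0], [0, 0, 0]], yaw=[0, 0, 0, 0, 0, 0, 0, 0])

```text
time_s: 9.6
tcp_pos: [0.6344, 0.0297, 0.0739]
eef_rot: [0.999, 0.048, -0.0, -0.0]
contact_force: [0.1, -0.0, -0.0]
gripper_width: 0.003
gripper_force: 0.0
```

Run:
```python
from h import *
a=snap('top','x2.png',(190,130,330,245),3); b=snap('side','y2.png',(190,130,350,260),3)
A=cv2.imread('pics/x2.png');B=cv2.imread('pics/y2.png');B=cv2.resize(B,(int(B.shape[1]*A.shape[0]/B.shape[0]),A.shape[0]));C=np.hstack([A,B]);C=cv2.resize(C,(800,int(C.shape[0]*800/C.shape[1])));cv2.imwrite('pics/c2.png',C)
s=r.get_state();p=s['tcp_pos'];print(p)
d=p[:2]-np.array([.6269,.1155]);th=.094;print('plate frame rel lug4 mm',1000*np.array([d[0]*np.cos(th)+d[1]*np.sin(th),-d[0]*np.sin(th)+d[1]*np.cos(th)]))
```

```text
[0.63481203 0.02968085 0.07439115]
plate frame rel lug4 mm [ -0.17802665 -86.18291414]
```

View pics/c2.png

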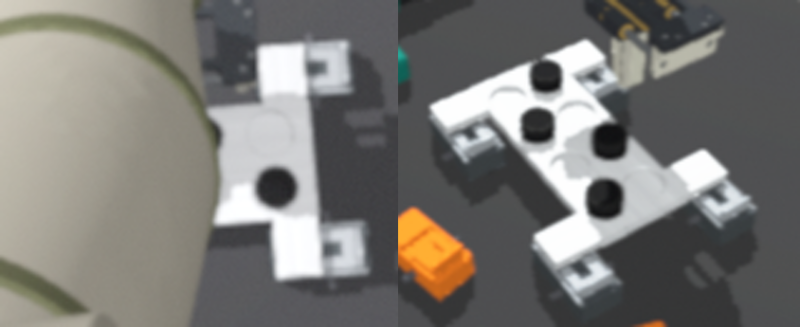

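In c2 the fingers hang at right px (628,60), just behind the grey tab at (605,75). The other three shims and the tins are unmoved.

Request:
step_arm(slide=[[0, 0, 20], [0, 0, 10.5], [0, 0, 0], [0, -4, 0], [0, -3, 0], [0, 0, 0]], yaw=[0, 0, 0, 0, 0, 0])

```text
time_s: 10.45
tcp_pos: [0.6341, 0.0362, 0.0436]
eef_rot: [0.999, 0.048, 0.0, -0.0]
contact_force: [-1.0, 0.0, 0.3]
gripper_width: 0.006
gripper_force: 0.0
```

Request:
step_arm(slide=[[0, -3, 0], [0, -3, 0], [0, -2, 0], [0, 0, 0]], yaw=[0, 0, 0, 0])

```text
time_s: 10.95
tcp_pos: [0.6331, 0.0439, 0.0433]
eef_rot: [0.999, 0.048, -0.0, -0.0]
contact_force: [0.7, 0.8, 0.5]
gripper_width: 0.004
gripper_force: 0.0
```

Request:
step_arm(slide=[[0, -2, 0], [0, -2, 0], [0, -2, 0], [0, -2, 0], [0, 0, 0]], yaw=[0, 0, 0, 0, 0])

```text
time_s: 11.58
tcp_pos: [0.6324, 0.0517, 0.0433]
eef_rot: [0.999, 0.047, -0.0, 0.0]
contact_force: [-0.3, -2.0, 1.1]
gripper_width: 0.006
gripper_force: 0.8
```

Request:
step_arm(slide=[[0, -3, 0], [0, -3, 0], [0, -3, 0], [0, -3, 0], [0, 0, 0]], yaw=[0, 0, 0, 0, 0])

```text
time_s: 12.2
tcp_pos: [0.6312, 0.0642, 0.0433]
eef_rot: [0.999, 0.048, -0.0, -0.0]
contact_force: [0.5, -1.5, 0.7]
gripper_width: 0.006
gripper_force: 0.4
```

Request:
step_arm(slide=[[0, -3, 0], [0, -3, 0], [0, -2, 0], [0, 0, 0]], yaw=[0, 0, 0, 0])

```text
time_s: 12.7
tcp_pos: [0.6305, 0.0719, 0.0433]
eef_rot: [0.999, 0.048, -0.0, -0.0]
contact_force: [-0.1, -1.2, 0.8]
gripper_width: 0.006
gripper_force: 0.6
```

Request:
step_arm(slide=[[0, -1.5, 0], [0, -1.5, 0], [0, 0, 0]], yaw=[0, 0, 0])

```text
time_s: 13.08
tcp_pos: [0.6302, 0.0747, 0.0433]
eef_rot: [0.999, 0.047, -0.0, -0.0]
contact_force: [0.2, -1.6, 1.2]
gripper_width: 0.004
gripper_force: 0.8
```

Request:
step_arm(slide=[[0, -1, 0], [0, -1, 0], [0, 0, 0]], yaw=[0, 0, 0])

```text
time_s: 13.45
tcp_pos: [0.63, 0.0766, 0.0433]
eef_rot: [0.999, 0.047, -0.0, -0.0]
contact_force: [0.3, -1.5, 0.9]
gripper_width: 0.006
gripper_force: 0.9
```

Request:
step_arm(slide=[[0, -1, 0], [0, -1, 0], [0, 0, 0]], yaw=[0, 0, 0])

```text
time_s: 13.82
tcp_pos: [0.6299, 0.0781, 0.0433]
eef_rot: [0.999, 0.047, -0.0, 0.0]
contact_force: [0.7, -3.4, 1.0]
gripper_width: 0.003
gripper_force: 1.8
```

Request:
step_arm(slide=[[0, -1, 0], [0, -0.5, 0], [0, 0, 0]], yaw=[0, 0, 0])

```text
time_s: 14.2
tcp_pos: [0.6298, 0.0783, 0.0434]
eef_rot: [0.999, 0.047, -0.0, 0.001]
contact_force: [0.1, -8.4, 1.3]
gripper_width: 0.002
gripper_force: 3.2
```

The shim has stopped: 8.4 N with no more travel, after about 32 mm in contact. I back off, rise and look.

Request:
step_arm(slide=[[0, 4, 0], [0, 6, 0], [0, 0, -25], [0, 0, -35], [0, 50, -40], [0, 62, -30], [0, 62, 0], [0, 0, 0]], yaw=[0, 0, 0, 0, 0, 0, 0, 0])

```text
time_s: 15.2
tcp_pos: [0.6462, -0.1032, 0.1701]
eef_rot: [0.999, 0.043, 0.0, 0.001]
contact_force: [-0.1, -0.2, -0.2]
gripper_width: 0.004
gripper_force: 0.0
```

Run:
```python
from h import *
a=snap('top','x3.png',(190,130,330,245),3); b=snap('side','y3.png',(190,130,350,260),5)
A=cv2.imread('pics/x3.png');B=cv2.imread('pics/y3.png');B=cv2.resize(B,(int(B.shape[1]*A.shape[0]/B.shape[0]),A.shape[0]));C=np.hstack([A,B]);C=cv2.resize(C,(800,int(C.shape[0]*800/C.shape[1])));cv2.imwrite('pics/c3.png',C)
print(r.get_state()['tcp_pos'])
```

```text
[ 0.64624678 -0.09664713  0.16936671]
```

View pics/c3.png

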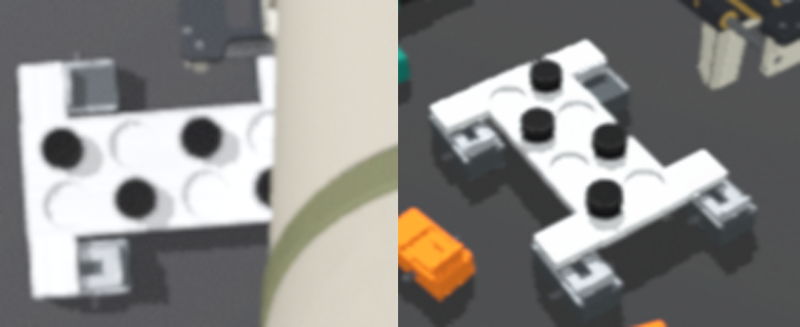

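In c3 the tab at lug 4 (left px (70,88), right (580,85)) now lies against the lug, and the foot top behind it is bare. The other three shims and the tins are unchanged. Now back above lug 4 for the proving press.

Request:
step_arm(slide=[[0, 0, 0], [0, -40, 0], [0, -50, 0], [0, -50, 0], [0, -50, 30], [0, -20, 30], [0, 0, 0], [0, 0, 0]], yaw=[0, 0, 0, 0, 0, 0, 0, 0])

```text
time_s: 16.3
tcp_pos: [0.6269, 0.1122, 0.1103]
eef_rot: [0.999, 0.047, 0.0, 0.0]
contact_force: [-0.7, -1.0, 0.3]
gripper_width: 0.004
gripper_force: 0.0
```

Request:
step_arm(slide=[[0, -4, 25], [0, 0, 25], [0, 0, 3], [0, 0, 0], [0, 0, 0]], yaw=[0, 0, 0, 0, 0])

```text
time_s: 16.92
tcp_pos: [0.6271, 0.1164, 0.0579]
eef_rot: [0.999, 0.047, 0.001, -0.0]
contact_force: [-0.3, 0.1, -0.0]
gripper_width: 0.004
gripper_force: 0.0
```

Request:
step_arm(slide=[[0, 0, 3.5], [0, 0, 1.5], [0, 0, 0]], yaw=[0, 0, 0])

```text
time_s: 17.3
tcp_pos: [0.6267, 0.1167, 0.053]
eef_rot: [0.999, 0.047, 0.001, -0.0]
contact_force: [-2.4, -0.8, 12.2]
gripper_width: 0.002
gripper_force: 6.5
```

Lug 4 is solid now: 12 N at 0.053, where before 4 N took it down to 0.050. I lift clear.

Request:
step_arm(slide=[[0, 0, 0], [0, 0, -5], [0, 0, -30], [0, 0, -50], [0, 0, -60], [40, 0, -40], [0, 0, 0], [0, 0, 0]], yaw=[0, 0, 0, 0, 0, 0, 0, 0])

```text
time_s: 18.3
tcp_pos: [0.665, 0.1204, 0.2357]
eef_rot: [0.999, 0.047, -0.001, 0.0]
contact_force: [-0.1, 0.8, -0.3]
gripper_width: 0.006
gripper_force: 0.0
```

Run:
```python
from h import *
snap('side','s4.png',(190,130,350,250),5); print(r.get_state()['tcp_pos'],r.get_state()['contact_force'])
```

```text
[0.66451735 0.12030691 0.23505918] [-0.44336583 -0.0389969  -0.08643563]
```

View pics/s4.png

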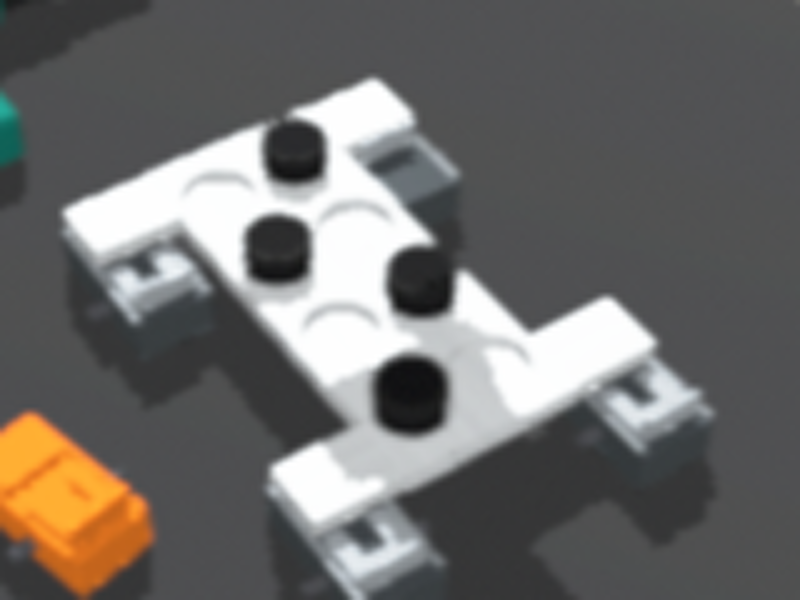

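The tab at (395,140) lies flush against lug 4. The other shims and the tins are in place, and the hand is clear.

```bash
python3 -c "
from station import r
print(r.close_job())"
```

```text
the job is handed in; nothing more can be done
None
```

The rocking corner was lug 4 (+x, +y): its shim was pushed to its stop with the tab against the lug, the repeat press held solid at 12 N, and the job is handed in with the hand clear; one earlier press, on sound lug 2, reached 53 N, harder than intended.

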